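# Beetle tray under the microscope, beam-splitter rod to its middle click

## Robot

A 6-joint arm with a two-finger parallel gripper is mounted at the origin on the work surface. World frame = base frame: x ahead of the robot, y to its left, z up, the work surface at z = 0. Lengths are in m, angles in rad, forces in N, time in s.
With the tool pointing down it reaches from about 0.25 to 0.8 m from the base axis. Payload 3.9 kg.
Tool frame: the origin (TCP) lies between the finger pads; the fingertips stand 14 mm ahead of it and the grasp point (between the pads) lies 5 mm behind it; z points along the fingers, y is the line along which they close (so a half turn about z gives the same grasp; the last joint's range is limited). The gripper opens to 85 mm and grips with 20 to 120 N. Pads are 22 mm wide; open, the fingers measure 114 mm over their backs; the gripper's body (76 mm by 85 mm) begins 54 mm behind the grasp point. The pads swing forward as they close: fully open they stand 13 mm farther back than shut.
Start: joints at [1.283, 0.26, -0.138, 1.173, 0, 1.571], TCP at [0.149, 0.503, 0.245] pointing down, gripper open.
Joint ranges: [-2.78, 2.78], [-0.83, 1.72], [-1.28, 1.37], [-1.9, 2.12], [-1.57, 1.48], [-3.14, 3.14]. Speed limits (rad/s): [2.57, 2.57, 3.14, 3.14, 3.14, 3.14].

## Interface

Orientations are given as a unit quaternion [w, x, y, z].
In Python, from cell import bot gives the robot as it stands.
- The arm moves only by the shell command python3 -m creep 'ROWS' [OPENING] [FORCE]. ROWS is JSON, a list of rows, each an object of numbers: "dx", "dy", "dz": the shift along the tool's x, y, z scaled (see below); "ax", "ay", "az": the turn, a rotation vector about the tool's x, y, z scaled (see below). In form: [{"dx": .., "dy": .., "dz": .., "ax": .., "ay": .., "az": ..}, ...]. A call has 1 to 12 rows; each row is the pose to reach, as a shift and turn from the pose commanded when the call began, along the tool's axes at that moment; what a row does not reach only later rows make up. The controller multiplies each number of a shift by 12 cm and each number of a turn by 60 degrees. A row lasts 1/12 s, in which the tool goes at most 41.7 mm and 7.16 degrees, less where a joint would pass 70% of its speed; a pose out of reach is approached as far as the arm can. A call with a number of a shift or a turn outside -1 to 1 is refused whole. A call with a gripper value outside its range is refused whole. OPENING is the closure, from 0 (fully open) to 1 (shut), set as the call begins (- or left out, the last holds). The fingers move at their own pace and stop on an object; FORCE is the grip in N (left out, the last holds). Time passes only in rows, so rows that repeat a pose let the fingers close. It gives the time, the measured TCP pose, the force, the opening and the grip force at its end, in the units of the state.
- bot.observe(): the state, without advancing time (a new reading comes with each control period).
- bot.grab_frame(name): name is "scene" or "top" or "wrist"; returns a dict with "img" (420x560x3 uint8, blue, green, red), "fovy" (degrees; the focal length in pixels is half the picture's height over the tangent of half this angle, whatever the lens; pixels are square), "cx", "cy" (the principal point, pixels), "k1" (the pictures are not rectified: a ray, as slopes to the right and down, at radius r is drawn at 1 + k1 r^2 times it, then the intrinsics apply), "position" and "orientation" of the camera in the world. Camera axes: x right, y down, z forward; pixel columns grow to the right and rows downward; lengths in m; the calibration is good to about 2 mm. A picture is of the moment at which its call begins. There is no depth.
- bot.close_job(): hands the job in; it is judged then, once.
Trained networks look in the newest picture that a camera, given by its name, has taken for a name from the list of things; names that differ only in an ending like _2 or _b are one class to them, and where a whole thing is asked for, a point or a joint stands for the part that bears it (a point fixed in the world has none). Each returns a list of dicts, best first, with "conf" (0 to 1); they miss things now and then, are a little off and sometimes report something else, mostly with a low value. They report only what shows in the picture. A call takes as long as a camera call. They do not tell look-alikes from the thing itself.
- bot.look_for(camera, query): "at" ([x, y, z] in m, in the coordinates of the camera as it stood for that picture, good to about 4 mm: the middle of the surface that is visible of it).
- bot.outline_of(camera, query): "pixels" (420x560 bool, what is visible of it).
The state is a dict: "time_s": time; "joints": joint angles; "qd": joint speeds; "joint_torque": joint torques, N m; "tool_pos": TCP position; "tcp_rot": TCP orientation; "contact_force": force on the tool from outside, world axes, zero at the start; "moment": the same for the moment, N m; "width": opening from 0.0 (shut) to 1.0 (fully open); "grasp_force": force on a finger pad.
Only numpy, scipy, OpenCV 4.12 (cv2) and the standard library are available. Lean on these libraries where they do the work, as an engineer would, in place of code of your own. Each camera call takes 0.05 s, during which the arm holds its last target. There are 200 camera calls.

## Task

Take the tray with the beetle out of its holder, keeping it level, set it down on the free front part of the microscope's stage with its upright handle towards the front, and let go. Then take it by that handle and slide it in between the side rails until it meets the back stop, and after that push the microscope's pulled-out beam-splitter rod in to its middle click position, not all the way. Leave the other things on the table where they are.

Things in the scene. Friction and masses are not known exactly. Their poses are not given: they have to be found in the camera images.
- tray_mid (a point): Centre (15 mm above the underside) of the loose white tray with one big black beetle, 75 mm long, in it: open box 120 mm long (x), 56 wide (y), 30 high, 0.11 kg. x runs along it, away from its handle; z up. With the handle on its tongue (24 mm wide, 7 high) it reaches from x = -105 to +60 mm. It starts on the table, handle end in a holder. A like tray with bark is on the other side; which is where varies.
- tray_fin (a point): Grip point of the beetle tray's upright handle fin: 22 mm long (x), 12 mm thick (y), from 4 to 50 mm above the tray's underside. The point lies at x = -94 mm, y = 0 from the tray's centre, 34 mm above its underside. Axes as the tray's.
- holder_top (a point): Centre of the roof's top of the fixed plywood cover that holds the beetle tray's handle end: 86 mm wide (y), 80 deep (x), 64 high, 7 mm free beside the tray, with back and side walls, open towards its +x (the tray's +x, within 0.02 rad). The tray stands out of it from 35 mm behind its centre to its +x end; draw it out level along +x by 75 mm or more before lifting.
- stage_mid (a point): Point on the microscope's stage plate under the lens, where the centre of the tray's underside belongs (tray's x along this x). x runs from the stage's front to its back, y to the left, z up. The plate's face is 22 mm above the table, 190 mm wide, from x = -210 to +90 mm; a back stop 10 mm high has its face at x = +61.5 mm. The microscope is fixed.
- stage_load (a point): Point on the stage plate's free front part, at x = -105 mm, y = 0 from the middle point (same axes), where the tray's underside centre may be set down (40 mm nearer the front to 18 mm nearer the back). From there two side rails, 10 mm high, lead in: inner faces at y = +-30.5 mm from x = +65 to +170 mm from here, flared from x = +47 mm, 77 mm apart at the mouth.
- lens (a point): Centre of the lens's underside, 113 mm above the stage's middle point: the lens has a radius of 30 mm; the body above it (radius 43 mm) begins 156 mm above the plate, and a column of radius 16 mm stands at stage y = +140 mm. So nothing can be lowered from above on the middle of the stage.
- rod_knob (a point): Centre of the black knob on the rod that sticks out level from the right side (stage -y) of the microscope's head, 245 mm above the table: a block 26 mm wide (stage x), 36 long (y, along the rod), 26 high, on a 10 mm rod. Axes as the stage's. At the middle click it is at stage x = 0, y = -128 mm. The head's side is at stage y = -46 mm, its top 31 mm above the knob's centre.
- rod (a joint): Travel of the beam-splitter rod in m, along stage +y: it grows as the rod is pushed in. Clicks at 0 (out), 0.015 (middle) and 0.030 (in), stops at -0.001 and 0.031, ridges at 0.0075 and 0.0225. The detent draws the rod into the nearest click; passing a ridge takes about 8 N, friction is about 1.2 N. It starts out (0 to 0.003).
- bark_mid (a point): Bystander: centre (15 mm up) of the other white tray, alike in size, with six brown chips of bark, in the other holder.
- jar_mid (a point): Bystander: middle of a jar, 64 mm across, 85 mm high.
- tub_mid (a point): Bystander: middle of a closed clear tub with a white lid, 128 x 93 x 56 mm.
- brush_grip (a point): Bystander: grip of a brush 170 mm long lying on the left.
- mug_mid (a point): Bystander: middle of a white mug, 80 mm across, 92 mm high.
- pinbox_mid (a point): Bystander: middle of an open green box, 160 x 110 x 45 mm.
Mind the look-alikes: they are no part of the job. What is shaped like the part that bears tray_mid but blue is not meant.

How it is judged:
On the way, in this order (a step that is already met when the one before it is completed fails the run):
1. the beetle tray stands on the free front part of the stage, handle towards the front, and is let go (x of tray_mid in the frame of stage_mid between -0.15 and -0.082 m and y of tray_mid in the frame of stage_mid between -0.03 and 0.03 m and z of tray_mid in the frame of stage_mid between 0.011 and 0.019 m and angle between the x axis of tray_mid and the x axis of stage_mid, either way round below 0.25 rad and x of tray_fin in the frame of stage_mid below -0.15 m and contact force between the fingers and tray below 0.1 N), for 0.2 s.
2. the tray is slid in between the rails to the back stop (x of tray_mid in the frame of stage_mid between -0.006 and 0.006 m and y of tray_mid in the frame of stage_mid between -0.005 and 0.005 m and z of tray_mid in the frame of stage_mid between 0.011 and 0.019 m and angle between the x axis of tray_mid and the x axis of stage_mid, either way round below 0.08 rad and x of tray_fin in the frame of stage_mid below -0.05 m), for 0.1 s.
3. with the tray in, the rod is in its middle click (all of step 2 and value of joint rod between 0.012 and 0.018 m), for 0.2 s.
At the end, for the whole second after the job is handed in: The beetle tray lies flat on the stage between the rails, handle to the front, its centre within 6 mm along the stage and 5 mm across it of the stage's middle point and turned less than 0.08 rad; the rod rests within 3 mm of its middle click; all is let go (all of step 3 and velocity of joint rod between -0.01 and 0.01 m/s and angle between tray_mid's own z axis and vertical below 0.05 rad); the robot touches nothing.
It fails at once if the beetle tray is tipped by more than 0.4 rad (23 degrees) (angle between tray_mid's own z axis and vertical above 0.4 rad).
It fails at once if the rod is pushed all the way in (value of joint rod above 0.0255 m).
It fails at once if one of the other things (bark tray, jar, tub, brush, mug, pin box) is moved by more than 30 mm (distance of any of bark_mid, jar_mid, tub_mid, brush_grip, mug_mid, pinbox_mid from where it was at the start of the episode above 0.03 m).
It also fails if it takes over 72 s, if anything falls off the work surface, if the arm or the gripper's body presses on something with over 40 N, if the wrist force passes 120 N, or if a joint passes its speed limit or range.

## Working session

There is one attempt and no reset: what is moved stays moved. The work goes in short steps, Python scripts to look and compute and a shell command to move; the robot and the scene stay as the last step left them, time stands still between calls to the robot, and variables do not carry over. Pictures are saved under pics/ and viewed, at most 10 in all, crops included, and the job is handed in when it is done.

```bash
mkdir -p pics; ls; cat > h.py <<'E'
import numpy as np, cv2
from scipy.spatial.transform import Rotation as R
from cell import bot
def rot(q): return R.from_quat([q[1],q[2],q[3],q[0]])
def frame(n,save=None):
    f=bot.grab_frame(n)
    if save: cv2.imwrite('pics/'+save,f['img'])
    return f
def cam(f): return rot(f['orientation']).as_matrix(), np.array(f['position'])
def w(f,p): M,t=cam(f); return M@np.array(p)+t
def foc(f): return 210/np.tan(np.radians(f['fovy'])/2)
def proj(f,P):
    M,t=cam(f); c=M.T@(np.array(P)-t); s=c[:2]/c[2]; s=s*(1+f['k1']*(s@s))
    return s*foc(f)+[f['cx'],f['cy']]
def ray(f,px):
    d=(np.array(px,float)-[f['cx'],f['cy']])/foc(f); s=d.copy()
    for _ in range(20): s=d/(1+f['k1']*(s@s))
    M,t=cam(f); return t,M@np.array([s[0],s[1],1])
def onz(f,px,z):
    t,d=ray(f,px); return t+d*(z-t[2])/d[2]
def delta(pos,Rm=None):
    "shift/turn units from the measured pose to target world pos / rotation matrix"
    s=bot.observe(); T=rot(s['tcp_rot']); d=T.inv().apply(np.array(pos)-s['tool_pos'])/0.12
    a=None if Rm is None else (T.inv()*R.from_matrix(Rm)).as_rotvec()/np.radians(60)
    return d.round(3), None if a is None else a.round(3)
E
python3 - <<'E'
from h import *
s=bot.observe(); print(s)
for n in('scene','top'):
    f=frame(n,n+'0.png'); print(n,f['position'],f['orientation'],f['fovy'],f['k1'])
    for q in ['tray_mid','tray_fin','holder_top','stage_mid','stage_load','lens','rod_knob','bark_mid','jar_mid','tub_mid','mug_mid','pinbox_mid','brush_grip']:
        for r in bot.look_for(n,q)[:3]: print(' ',q,round(r['conf'],2),w(f,r['at']).round(3),proj(f,w(f,r['at'])).round())
E
```

```text
pics
{'time_s': 0.0, 'joints': array([ 1.28301466e+00,  2.60661307e-01, -1.39369303e-01,  1.17267193e+00,
       -3.02721751e-05,  1.57080723e+00]), 'qd': array([-0.00061895,  0.00065698, -0.00069268, -0.00305067,  0.00017563,
        0.00093253]), 'joint_torque': array([ 8.22521397e-04, -4.05681145e+01,  2.53922528e+01,  1.89245230e-02,
       -9.54476468e-05,  1.92246944e-06]), 'tool_pos': array([0.14883534, 0.50279195, 0.24447667]), 'tcp_rot': array([-1.21685354e-04,  1.43400131e-01,  9.89664334e-01, -9.45425246e-04]), 'contact_force': array([ 0.24402487, -0.158333  , -0.34590197]), 'moment': array([-0.04169014,  0.00741272,  0.03876053]), 'grasp_force': 0.0, 'width': 0.99922609691844}
scene [0.9075248  0.52964652 1.34620449] [-0.08469481  0.31642169  0.90923517 -0.2568959 ] 57.795205598862 0.03538134712022186
  tray_mid 0.76 [ 0.231 -0.272  0.018] [285. 168.]
  tray_mid 0.71 [0.67  0.012 0.022] [242. 272.]
  tray_fin 0.98 [ 0.229 -0.272  0.02 ] [285. 167.]
  tray_fin 0.82 [ 0.492 -0.307  0.017] [232. 193.]
  holder_top 0.66 [ 0.406 -0.283  0.062] [251. 180.]
  stage_mid 0.72 [0.6
[... 1100 characters left out ...]

  tray_fin 0.81 [ 0.494 -0.315  0.02 ] [350. 210.]
  holder_top 0.61 [ 0.4   -0.296  0.068] [348. 232.]
  stage_load 0.87 [ 0.631 -0.019  0.022] [278. 178.]
  lens 0.64 [ 0.625 -0.02   0.024] [279. 179.]
  rod_knob 0.63 [ 0.67  -0.154  0.251] [315. 155.]
  rod_knob 0.48 [ 0.624 -0.017  0.026] [278. 179.]
  bark_mid 0.63 [0.51  0.346 0.012] [191. 207.]
  jar_mid 0.7 [ 0.699 -0.328  0.086] [355. 158.]
  tub_mid 0.89 [0.726 0.33  0.056] [194. 153.]
  mug_mid 0.94 [0.627 0.492 0.048] [154. 178.]
  mug_mid 0.22 [0.728 0.327 0.059] [194. 153.]
  pinbox_mid 0.56 [ 0.541 -0.579  0.009] [413. 199.]
  brush_grip 0.56 [0.483 0.522 0.021] [148. 213.]
  brush_grip 0.51 [ 0.4   -0.296  0.067] [348. 232.]
```

View pics/scene0.png

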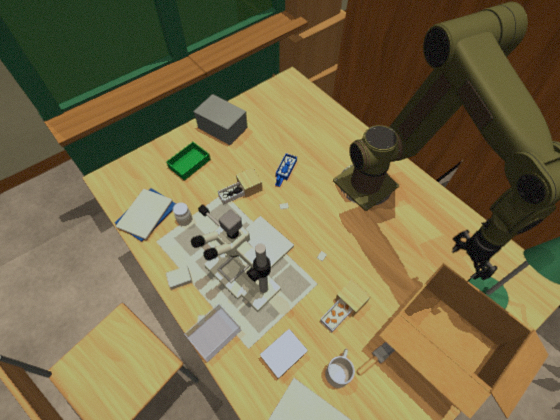

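```bash
python3 - <<'E'
import cv2
i=cv2.imread('pics/top0.png'); cv2.imwrite('pics/top_c.png',cv2.resize(i[100:320,130:430],None,fx=2.66,fy=2.66,interpolation=cv2.INTER_CUBIC))
E
```

```text
(no output)
```

View pics/top_c.png

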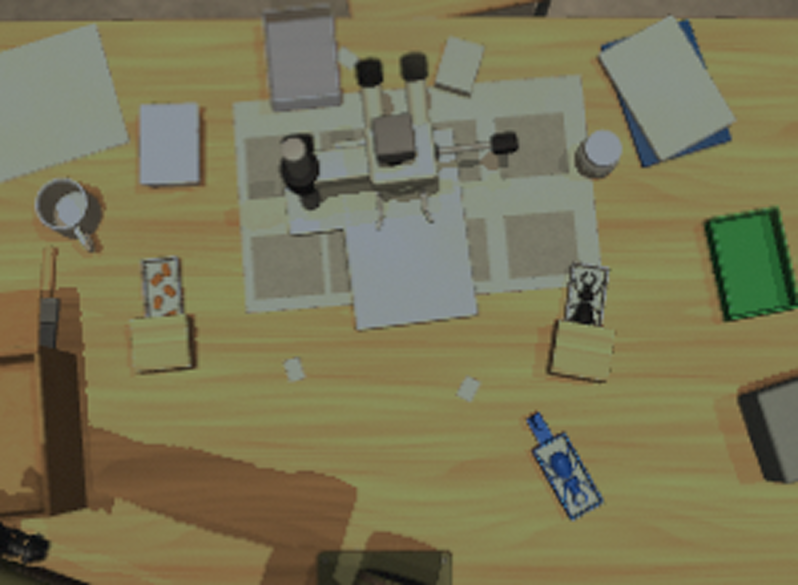

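Beetle tray: candidates in the top picture are white at (350,210) in the holder at (348,232), the bark tray at (191,207), and a blue look-alike at (341,277). The white one with the single black beetle fits; it can be seen clearly in the enlarged crop at (585,295). The stage front plate is at crop (410,265) and the rod knob at crop (505,142).

```bash
python3 - <<'E'
from h import *
f=frame('top')
def rect(q,near,z):
    for o in bot.outline_of('top',q):
        m=o['pixels'].astype(np.uint8); c=np.argwhere(m).mean(0)[::-1]
        if np.hypot(*(c-near))<25:
            cn=max(cv2.findContours(m,0,2)[0],key=cv2.contourArea)[:,0]
            P=np.array([onz(f,p,z)[:2] for p in cn])
            r=cv2.minAreaRect((P*1000).astype(np.float32)); print(q,o['conf'],m.sum(),r); return
rect('tray_mid',(350,210),.03); rect('holder_top',(348,232),.064); rect('stage_load',(278,178),.022); rect('rod_knob',(315,155),.258)
# plate front corners
for p in [(264.2,223.3),(309.7,218.4)]: print(onz(f,p,.022))
E
```

```text
tray_mid 0.55 291 ((494.2386474609375, -311.42864990234375), (56.797691345214844, 90.35916137695312), 80.73777770996094)
holder_top 0.94 485 ((402.90020751953125, -295.52178955078125), (93.75977325439453, 85.06864166259766), 80.50550079345703)
stage_load 0.89 4634 ((659.3662109375, 3.30755615234375), (431.4864807128906, 307.664794921875), 7.489957332611084)
rod_knob 0.56 122 ((672.0216064453125, -131.95745849609375), (26.910951614379883, 99.35929870605469), 2.5493993759155273)
[0.44057763 0.03957964 0.022     ]
[ 0.46030276 -0.14690793  0.022     ]
```

```bash
python3 - <<'E'
from h import *
print(delta([.40,-.31,.33]))
E
```

```text
(array([-3.929, -5.906, -0.706]), None)
```

```bash
for i in 1; do 
python3 -m creep '[{"dz":-0.3,"dy":-0.3},{"dz":-0.7,"dy":-0.6,"dx":-0.2},{"dz":-0.7,"dy":-1,"dx":-0.4},{"dz":-0.7,"dy":-1,"dx":-0.4}]' 0 
python3 -m creep '[{"dy":-0.3,"dx":-0.2},{"dy":-0.6,"dx":-0.4},{"dy":-1,"dx":-0.7},{"dy":-1,"dx":-0.7}]'
python3 -m creep '[{"dy":-0.3,"dx":-0.2},{"dy":-0.6,"dx":-0.4},{"dy":-1,"dx":-0.7},{"dy":-1,"dx":-0.7}]'
python3 -m creep '[{"dy":-0.3,"dx":-0.2},{"dy":-0.6,"dx":-0.4},{"dy":-1,"dx":-0.7},{"dy":-1,"dx":-0.7}]'
python3 -m creep '[{"dy":-0.3,"dx":-0.2},{"dy":-0.6,"dx":-0.4},{"dy":-1,"dx":-0.7},{"dy":-1,"dx":-0.7}]'
python3 -m creep '[{"dy":-0.3,"dx":-0.2},{"dy":-0.6,"dx":-0.4},{"dy":-0.9,"dx":-0.7},{"dy":-0.9,"dx":-0.7},{"dy":-0.9,"dx":-0.7}]'
done; python3 - <<'E'
from h import *
s=bot.observe(); print(s['joints'],rot(s['tcp_rot']).as_matrix().round(3))
f=frame('wrist','w1.png'); print(f['position'],f['fovy'],cam(f)[0].round(2))
for q in ['tray_mid','holder_top','stage_load','rod_knob']:
    for r in bot.look_for('wrist',q)[:2]: print(' ',q,round(r['conf'],2),w(f,r['at']).round(3),proj(f,w(f,r['at'])).round())
E
```

```text
[ 1.28297801e+00  2.59984743e-01 -1.38074572e-01  1.17268919e+00
  3.48729122e-06  1.57076326e+00] [[-0.959  0.284  0.   ]
 [ 0.284  0.959  0.   ]
 [ 0.     0.    -1.   ]]
[0.07074483 0.52605845 0.37390428] 68.65613557863861 [[ 0.28  0.91  0.31]
 [ 0.96 -0.27 -0.09]
 [ 0.    0.32 -0.95]]invalid input at $[0]: expected keys dx, dy, dz, ax, ay, az
invalid input at $[0]: expected keys dx, dy, dz, ax, ay, az
invalid input at $[0]: expected keys dx, dy, dz, ax, ay, az
invalid input at $[0]: expected keys dx, dy, dz, ax, ay, az
invalid input at $[0]: expected keys dx, dy, dz, ax, ay, az
invalid input at $[0]: expected keys dx, dy, dz, ax, ay, az
```

View pics/w1.png

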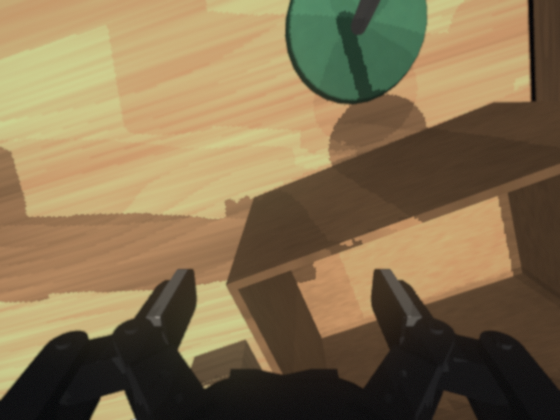

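Everything rejected (all keys needed); the picture shows only the cardboard box and lamp. Retyping.

```bash
python3 -m creep '[{"dx":-0.2,"dy":-0.3,"dz":-0.4,"ax":0,"ay":0,"az":0},{"dx":-0.4,"dy":-0.6,"dz":-0.7,"ax":0,"ay":0,"az":0},{"dx":-0.7,"dy":-1,"dz":-0.7,"ax":0,"ay":0,"az":0},{"dx":-0.7,"dy":-1,"dz":-0.7,"ax":0,"ay":0,"az":0}]' 0 
python3 -m creep '[{"dx":-0.2,"dy":-0.3,"dz":0,"ax":0,"ay":0,"az":0},{"dx":-0.7,"dy":-1,"dz":0,"ax":0,"ay":0,"az":0},{"dx":-0.7,"dy":-1,"dz":0,"ax":0,"ay":0,"az":0},{"dx":-0.7,"dy":-1,"dz":0,"ax":0,"ay":0,"az":0}]'
python3 -m creep '[{"dx":-0.2,"dy":-0.3,"dz":0,"ax":0,"ay":0,"az":0},{"dx":-0.7,"dy":-1,"dz":0,"ax":0,"ay":0,"az":0},{"dx":-0.7,"dy":-1,"dz":0,"ax":0,"ay":0,"az":0},{"dx":-0.7,"dy":-1,"dz":0,"ax":0,"ay":0,"az":0}]'
python3 -m creep '[{"dx":-0.2,"dy":-0.3,"dz":0,"ax":0,"ay":0,"az":0},{"dx":-0.7,"dy":-1,"dz":0,"ax":0,"ay":0,"az":0},{"dx":-0.7,"dy":-1,"dz":0,"ax":0,"ay":0,"az":0},{"dx":-0.7,"dy":-1,"dz":0,"ax":0,"ay":0,"az":0}]'
python3 -m creep '[{"dx":-0.2,"dy":-0.3,"dz":0,"ax":0,"ay":0,"az":0},{"dx":-0.7,"dy":-1,"dz":0,"ax":0,"ay":0,"az":0},{"dx":-0.7,"dy":-1,"dz":0,"ax":0,"ay":0,"az":0},{"dx":-0.7,"dy":-1,"dz":0,"ax":0,"ay":0,"az":0}]'
python3 -m creep '[{"dx":-0.2,"dy":-0.3,"dz":0,"ax":0,"ay":0,"az":0},{"dx":-0.5,"dy":-0.9,"dz":0,"ax":0,"ay":0,"az":0},{"dx":-0.5,"dy":-0.9,"dz":0,"ax":0,"ay":0,"az":0},{"dx":-0.5,"dy":-0.9,"dz":0,"ax":0,"ay":0,"az":0},{"dx":-0.5,"dy":-0.9,"dz":0,"ax":0,"ay":0,"az":0}]'
python3 - <<'E'
from h import *
s=bot.observe(); print(s['joints'],rot(s['tcp_rot']).as_matrix().round(3))
f=frame('wrist','w2.png'); print(f['position'],f['fovy'],cam(f)[0].round(2))
for q in ['tray_mid','holder_top','stage_load','rod_knob']:
    for r in bot.look_for('wrist',q)[:2]: print(' ',q,round(r['conf'],2),w(f,r['at']).round(3),proj(f,w(f,r['at'])).round())
E
```

```text
time_s: 2.23
tool_pos: [0.1934, 0.3712, 0.3285]
tcp_rot: [0.001, 0.143, 0.99, 0.001]
contact_force: [0.3, -0.5, -0.2]
width: 0.998
grasp_force: 0.0
time_s: 2.57
tool_pos: [0.2393, 0.2292, 0.3274]
tcp_rot: [0.001, 0.144, 0.99, -0.0]
contact_force: [0.1, 0.4, -0.2]
width: 1.0
grasp_force: 0.0
time_s: 2.9
tool_pos: [0.2861, 0.0907, 0.3274]
tcp_rot: [0.001, 0.145, 0.989, -0.0]
contact_force: [-0.3, -0.2, 0.5]
width: 1.0
grasp_force: 0.0
time_s: 3.23
tool_pos: [0.3333, -0.0487, 0.3274]
tcp_rot: [0.001, 0.145, 0.989, -0.001]
contact_force: [0.9, 0.3, -0.0]
width: 1.002
grasp_force: 0.0
time_s: 3.57
tool_pos: [0.3801, -0.1881, 0.327]
tcp_rot: [0.001, 0.145, 0.989, -0.001]
contact_force: [0.7, 0.5, -0.2]
width: 1.0
grasp_force: 0.0
time_s: 3.98
tool_pos: [0.4058, -0.3064, 0.3262]
tcp_rot: [-0.001, 0.145, 0.989, 0.0]
contact_force: [0.3, 1.2, -0.5]
width: 1.0
grasp_force: 0.0
[-6.46742177e-01  2.11257041e-01  6.04564099e-03  1.36693880e+00
  1.23530745e-04 -3.55689400e-01] [[-0.958  0.287 -0.001]
 [ 0.287  0.958  0.001]
 [ 0.001  0.001 -1.   ]]
[ 0.32776622 -0.28357935  0.45490807] 68.65613557863861 [[ 0.29  0.91  0.31]
 [ 0.96 -0.27 -0.09]
 [ 0.    0.32 -0.95]]
  tray_mid 0.97 [ 0.499 -0.317  0.017] [295. 224.]
  tray_mid 0.95 [ 0.244 -0.268  0.017] [276.  33.]
  holder_top 0.78 [ 0.405 -0.297  0.066] [291. 169.]
  stage_load 0.62 [ 0.581 -0.038  0.025] [488. 225.]
```

View pics/w2.png

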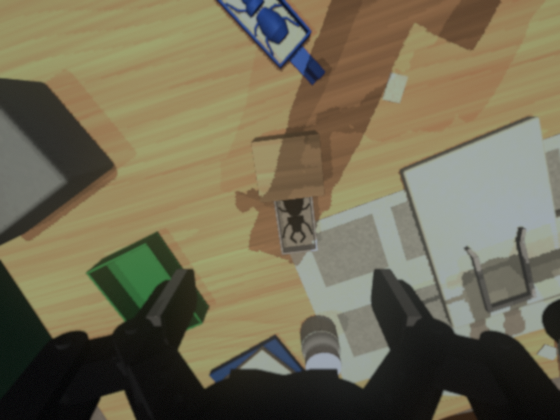

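The wrist picture shows the white tray with the black beetle at (297,223) in its holder (290,165), the stage's front corners at (402,170) and (535,118), and the rails near (480,275) and (525,260). Measuring precisely from this view.

```bash
python3 - <<'E'
from h import *
f=frame('wrist')
def rect(q,near,z):
    for o in bot.outline_of('wrist',q):
        m=o['pixels'].astype(np.uint8); c=np.argwhere(m).mean(0)[::-1]
        if np.hypot(*(c-near))<40:
            cn=max(cv2.findContours(m,0,2)[0],key=cv2.contourArea)[:,0]
            P=np.array([onz(f,p,z)[:2] for p in cn])
            r=cv2.minAreaRect((P*1000).astype(np.float32)); print(q,o['conf'],m.sum(),r); return
rect('tray_mid',(297,223),.03); rect('holder_top',(290,165),.064)
g=cv2.cvtColor(f['img'],cv2.COLOR_BGR2GRAY)
def edge(a,b,n=40,h=6):
    a,b=np.array(a,float),np.array(b,float); t=(b-a)/np.linalg.norm(b-a); nn=np.array([-t[1],t[0]]); out=[]
    for s in np.linspace(.08,.92,n):
        p=a+s*(b-a); ks=np.arange(-h,h+.01,.25)
        pts=(p+ks[:,None]*nn).astype(np.float32)
        v=cv2.remap(cv2.GaussianBlur(g,(0,0),1).astype(np.float32),pts[:,:1],pts[:,1:],1)[:,0]
        d=np.abs(np.gradient(v)); out.append(pts[d.argmax()])
    W=np.array([onz(f,p,.022)[:2] for p in out]).astype(np.float32)
    l=cv2.fitLine(W,cv2.DIST_HUBER,0,.001,.001)[:,0]; return l
F=edge((402,170),(535,118)); S=edge((402,170),(440,300)); 
for n,l in(('front',F),('right',S)): print(n,l, np.degrees(np.arctan2(l[1],l[0])))
A=np.array([F[:2],-S[:2]]).T; k=np.linalg.solve(A,S[2:]-F[2:]); c=F[2:]+k[0]*F[:2]; print('corner FR',c)
print([onz(f,p,.022)[:2].round(4) for p in((402,170),(535,118))])
cr=g[100:340,390:560]
cv2.imwrite('pics/w3c.png',cv2.resize(f['img'][100:350,240:560],None,fx=2.4,fy=2.4,interpolation=cv2.INTER_CUBIC))
E
```

```text
tray_mid 0.73 2021 ((498.0918273925781, -314.47479248046875), (55.9545783996582, 87.06339263916016), 80.83452606201172)
holder_top 0.61 4428 ((402.9369201660156, -299.0927734375), (87.84343719482422, 86.92044067382812), 80.11090087890625)
front [ 0.12579305 -0.9920565   0.4508017  -0.04455842] -82.77344
right [ 0.9920636   0.1257372   0.5801154  -0.13153133] 7.223331
corner FR [ 0.4637008  -0.14628609]
[array([ 0.4614, -0.1434]), array([0.4414, 0.0396])]
```

View pics/w3c.png

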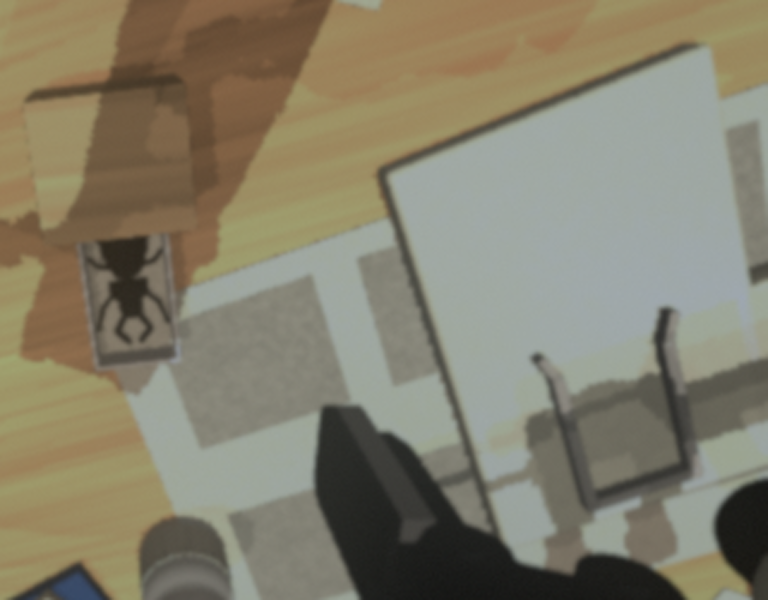

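White tray with one black beetle confirmed at crop (128,295); rails at crop (570,430) and (672,380), stop along (590,495)-(690,465).

```bash
cat >> h.py <<'E'
def down(yaw):
    "tool down, tool x = -(cos,sin yaw)"
    c,s=np.cos(yaw),np.sin(yaw); return np.array([[-c,-s,0],[-s,c,0],[0,0,-1]]).T.T if 0 else np.array([[-c,-s,0],[-s,c,0],[0,0,-1.]])
SY=.126; ex=np.array([np.cos(SY),np.sin(SY),0]); ey=np.array([-np.sin(SY),np.cos(SY),0]); SM=np.array([.6594,-.0244,.022])
def stage(x,y,z): return SM+x*ex+y*ey+[0,0,z]
E
python3 - <<'E'
from h import *
M=down(-.166); 
M[:,1]=[np.sin(.166),np.cos(.166),0]; print(np.linalg.det(M))
print('approach',delta([.4818,-.3118,.12],M)); print('final z .017')
f=frame('wrist')
for p in((525.4,294.6),(486.7,304.2)):
    q=onz(f,p,.032)-SM; print('stop corners stage',q@ex,q@ey)
E
```

```text
1.0
approach (array([-0.626,  0.114,  1.73 ]), array([-0.   ,  0.001, -0.115]))
final z .017
stop corners stage 0.06005826405795688 0.02605057090838415
stop corners stage 0.05380359106185906 -0.034182481303110766
```

```bash
sed -i 's/SM=np.array(\[.6594,-.0244/SM=np.array([.658,-.027/' h.py
python3 -m creep '[{"dx":-0.2,"dy":0.04,"dz":0.3,"ax":0,"ay":0,"az":-0.05},{"dx":-0.4,"dy":0.08,"dz":0.6,"ax":0,"ay":0,"az":-0.115},{"dx":-0.626,"dy":0.114,"dz":0.9,"ax":0,"ay":0,"az":-0.115},{"dx":-0.626,"dy":0.114,"dz":1,"ax":0,"ay":0,"az":-0.115},{"dx":-0.626,"dy":0.114,"dz":1,"ax":0,"ay":0,"az":-0.115},{"dx":-0.626,"dy":0.114,"dz":1,"ax":0,"ay":0,"az":-0.115}]' 0
python3 -m creep '[{"dx":0,"dy":0,"dz":0.3,"ax":0,"ay":0,"az":0},{"dx":0,"dy":0,"dz":0.5,"ax":0,"ay":0,"az":0},{"dx":0,"dy":0,"dz":0.5,"ax":0,"ay":0,"az":0},{"dx":0,"dy":0,"dz":0.5,"ax":0,"ay":0,"az":0}]'
python3 - <<'E'
from h import *
M=down(-.166)
f=frame('wrist','w4.png')
print(delta([.4818,-.3118,.017],M))
for q in ['tray_mid','holder_top']:
    for r in bot.look_for('wrist',q)[:2]: print(' ',q,round(r['conf'],2),w(f,r['at']).round(3),proj(f,w(f,r['at'])).round())
for o in bot.outline_of('wrist','tray_mid')[:1]:
    cn=max(cv2.findContours(o['pixels'].astype(np.uint8),0,2)[0],key=cv2.contourArea)[:,0]
    P=np.array([onz(f,p,.03)[:2] for p in cn]); print(o['conf'],cv2.minAreaRect((P*1000).astype(np.float32)))
E
```

```text
time_s: 4.93
tool_pos: [0.4809, -0.3118, 0.2063]
tcp_rot: [-0.002, 0.083, 0.997, 0.001]
contact_force: [0.2, -0.1, 0.2]
width: 1.0
grasp_force: 0.0
time_s: 5.27
tool_pos: [0.481, -0.3127, 0.1484]
tcp_rot: [-0.0, 0.084, 0.996, 0.0]
contact_force: [1.1, 0.6, 0.8]
width: 1.001
grasp_force: 0.0
(array([0.008, 0.013, 1.105]), array([-0.001,  0.002, -0.002]))
  tray_mid 0.57 [ 0.496 -0.317  0.016] [283. 217.]
  holder_top 0.86 [ 0.405 -0.298  0.064] [287. 110.]
0.68 ((496.55084228515625, -314.2807922363281), (57.379268646240234, 90.46802520751953), 80.74738311767578)
```

View pics/w4.png

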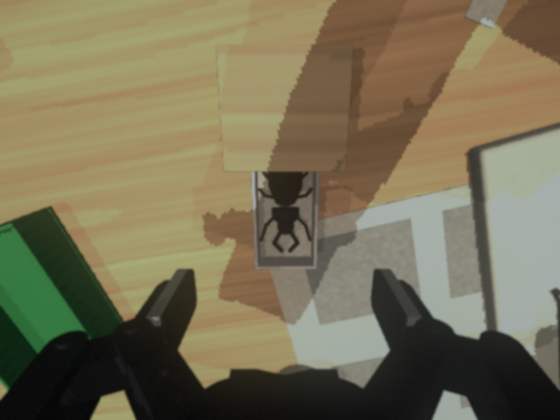

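Tray at (285,220) is centred between the fingers and aligned; descending and gripping.

```bash
python3 -m creep '[{"dx":-0.02,"dy":0.01,"dz":0.3,"ax":0,"ay":0,"az":0},{"dx":-0.02,"dy":0.01,"dz":0.6,"ax":0,"ay":0,"az":0},{"dx":-0.02,"dy":0.01,"dz":0.9,"ax":0,"ay":0,"az":0},{"dx":-0.02,"dy":0.01,"dz":0.9,"ax":0,"ay":0,"az":0},{"dx":-0.02,"dy":0.01,"dz":1,"ax":0,"ay":0,"az":0},{"dx":-0.02,"dy":0.01,"dz":1,"ax":0,"ay":0,"az":0}]' 0
python3 -m creep '[{"dx":0,"dy":0,"dz":0.08,"ax":0,"ay":0,"az":0},{"dx":0,"dy":0,"dz":0.08,"ax":0,"ay":0,"az":0},{"dx":0,"dy":0,"dz":0.08,"ax":0,"ay":0,"az":0}]'
python3 -m creep '[{"dx":0,"dy":0,"dz":0,"ax":0,"ay":0,"az":0},{"dx":0,"dy":0,"dz":0,"ax":0,"ay":0,"az":0},{"dx":0,"dy":0,"dz":0,"ax":0,"ay":0,"az":0},{"dx":0,"dy":0,"dz":0,"ax":0,"ay":0,"az":0},{"dx":0,"dy":0,"dz":0,"ax":0,"ay":0,"az":0},{"dx":0,"dy":0,"dz":0,"ax":0,"ay":0,"az":0},{"dx":0,"dy":0,"dz":0,"ax":0,"ay":0,"az":0},{"dx":0,"dy":0,"dz":0,"ax":0,"ay":0,"az":0}]' 1 30
```

```text
time_s: 5.97
tool_pos: [0.4843, -0.312, 0.0275]
tcp_rot: [-0.0, 0.084, 0.996, 0.0]
contact_force: [-0.2, 0.2, -0.0]
width: 1.0
grasp_force: 0.0
time_s: 6.22
tool_pos: [0.4848, -0.3124, 0.0186]
tcp_rot: [0.001, 0.084, 0.996, -0.0]
contact_force: [-0.1, 0.1, 0.3]
width: 1.0
grasp_force: 0.0
time_s: 6.88
tool_pos: [0.4848, -0.3123, 0.0184]
tcp_rot: [0.001, 0.084, 0.997, -0.0]
contact_force: [-0.4, -0.3, 5.9]
width: 0.649
grasp_force: 33.2
```

```bash
python3 -m creep '[{"dx":0,"dy":0,"dz":-0.02,"ax":0,"ay":0,"az":0},{"dx":-0.05,"dy":0,"dz":-0.02,"ax":0,"ay":0,"az":0},{"dx":-0.15,"dy":0,"dz":-0.02,"ax":0,"ay":0,"az":0},{"dx":-0.25,"dy":0,"dz":-0.02,"ax":0,"ay":0,"az":0},{"dx":-0.35,"dy":0,"dz":-0.02,"ax":0,"ay":0,"az":0},{"dx":-0.45,"dy":0,"dz":-0.02,"ax":0,"ay":0,"az":0},{"dx":-0.55,"dy":0,"dz":-0.02,"ax":0,"ay":0,"az":0},{"dx":-0.65,"dy":0,"dz":-0.02,"ax":0,"ay":0,"az":0},{"dx":-0.75,"dy":0,"dz":-0.02,"ax":0,"ay":0,"az":0},{"dx":-0.8,"dy":0,"dz":-0.02,"ax":0,"ay":0,"az":0},{"dx":-0.8,"dy":0,"dz":-0.02,"ax":0,"ay":0,"az":0}]'
python3 - <<'E'
from h import *
f=frame('wrist','w5.png')
s=bot.observe();print(s['width'],s['grasp_force'])
for r in bot.look_for('wrist','tray_mid')[:1]: print(r['conf'],w(f,r['at']).round(3))
P=stage(-.12,0,.018); P[2]=.12; print(P,delta(P,down(SY)))
E
```

```text
time_s: 7.8
tool_pos: [0.5805, -0.3282, 0.0195]
tcp_rot: [0.0, 0.083, 0.997, -0.0]
contact_force: [0.2, -0.8, -1.8]
width: 0.65
grasp_force: 32.5
0.6455320016140005 32.492660880088806
0.79 [ 0.546 -0.323  0.016]
[ 0.5389513  -0.04208002  0.12      ] (array([ 0.722,  2.292, -0.837]), array([ 0.   , -0.001, -0.28 ]))
```

View pics/w5.png

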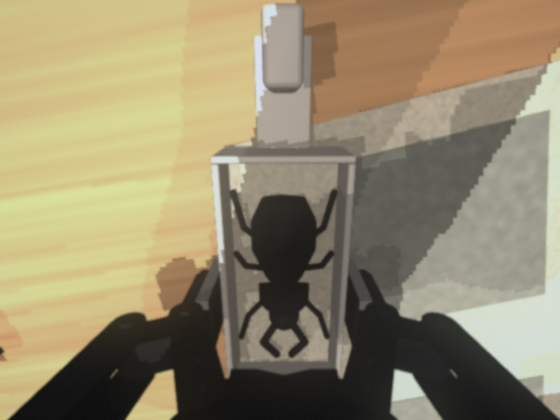

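Tray is out and held level, back rim at (284,152), handle at (283,45). Lift and carry.

```bash
python3 - <<'E'
from h import *
f=frame('wrist'); s=bot.observe(); T=rot(s['tcp_rot'])
for n,p,z in(('rim back outer',(284,149),.032),('rimL',(213,157),.032),('rimR',(355,157),.032),('fin front top',(283,91),.052),('fin back top',(283,4),.052)):
    print(n,T.inv().apply(onz(f,p,z)-s['tool_pos']).round(4))
E
python3 -m creep '[{"dx":0,"dy":0,"dz":-0.1,"ax":0,"ay":0,"az":0},{"dx":0,"dy":0,"dz":-0.3,"ax":0,"ay":0,"az":0},{"dx":0.1,"dy":0.1,"dz":-0.5,"ax":0,"ay":0,"az":0},{"dx":0.3,"dy":0.3,"dz":-0.7,"ax":0,"ay":0,"az":0},{"dx":0.5,"dy":0.5,"dz":-0.84,"ax":0,"ay":0,"az":0},{"dx":0.72,"dy":0.75,"dz":-0.84,"ax":0,"ay":0,"az":0},{"dx":0.72,"dy":1,"dz":-0.84,"ax":0,"ay":0,"az":0},{"dx":0.72,"dy":1,"dz":-0.84,"ax":0,"ay":0,"az":0}]'
python3 -m creep '[{"dx":0,"dy":0.2,"dz":0,"ax":0,"ay":0,"az":-0.05},{"dx":0,"dy":0.4,"dz":0,"ax":0,"ay":0,"az":-0.1},{"dx":0,"dy":0.6,"dz":0,"ax":0,"ay":0,"az":-0.15},{"dx":0,"dy":0.8,"dz":0,"ax":0,"ay":0,"az":-0.2},{"dx":0,"dy":1,"dz":0,"ax":0,"ay":0,"az":-0.25},{"dx":0,"dy":1,"dz":0,"ax":0,"ay":0,"az":-0.28},{"dx":0,"dy":1,"dz":0,"ax":0,"ay":0,"az":-0.28}]'
python3 - <<'E'
from h import *
P=stage(-.12,0,.02); print(P,delta(P,down(SY)))
f=frame('top'); 
for c in('top','scene'):
  f=frame(c)
  for q in('tray_mid','rod_knob'):
    for r in bot.look_for(c,q)[:2]: print(c,q,r['conf'],w(f,r['at']).round(3))
E
```

```text
rim back outer [ 0.0651 -0.0004 -0.0125]
rimL [ 0.0621 -0.0272 -0.0125]
rimR [ 0.0621  0.0263 -0.0125]
fin front top [ 0.0846 -0.0008 -0.0324]
fin back top [ 0.1064 -0.0008 -0.0324]
time_s: 8.62
tool_pos: [0.5113, -0.1904, 0.1221]
tcp_rot: [-0.001, 0.082, 0.997, 0.002]
contact_force: [0.4, -0.6, -1.4]
width: 0.648
grasp_force: 32.6
time_s: 9.2
tool_pos: [0.5339, -0.0761, 0.1216]
tcp_rot: [0.0, -0.064, 0.998, -0.0]
contact_force: [-0.6, 0.3, -0.9]
width: 0.652
grasp_force: 32.8
[ 0.5389513  -0.04208002  0.042     ] (array([-0.077,  0.276,  0.663]), array([-0.   ,  0.001,  0.002]))
top tray_mid 0.58 [ 0.222 -0.273  0.015]
top rod_knob 0.64 [ 0.672 -0.156  0.253]
scene tray_mid 0.7 [0.618 0.486 0.029]
scene tray_mid 0.62 [ 0.542 -0.081  0.118]
```

```bash
python3 -m creep '[{"dx":-0.04,"dy":0.15,"dz":0.1,"ax":0,"ay":0,"az":0},{"dx":-0.09,"dy":0.276,"dz":0.25,"ax":0,"ay":0,"az":0},{"dx":-0.09,"dy":0.276,"dz":0.4,"ax":0,"ay":0,"az":0},{"dx":-0.09,"dy":0.276,"dz":0.5,"ax":0,"ay":0,"az":0},{"dx":-0.09,"dy":0.276,"dz":0.58,"ax":0,"ay":0,"az":0},{"dx":-0.09,"dy":0.276,"dz":0.62,"ax":0,"ay":0,"az":0},{"dx":-0.09,"dy":0.276,"dz":0.65,"ax":0,"ay":0,"az":0},{"dx":-0.09,"dy":0.276,"dz":0.67,"ax":0,"ay":0,"az":0},{"dx":-0.09,"dy":0.276,"dz":0.67,"ax":0,"ay":0,"az":0}]'
python3 - <<'E'
from h import *
P=stage(-.12,0,.0); s=bot.observe(); d=s['tool_pos']-SM; print(d@ex,d@ey,d[2])
E
```

```text
time_s: 10.3
tool_pos: [0.5406, -0.043, 0.0408]
tcp_rot: [0.0, -0.063, 0.998, -0.0]
contact_force: [1.3, -0.5, -1.2]
width: 0.651
grasp_force: 32.9
-0.11844164032894537 -0.0011660661239201475 0.018764029976978944
```

```bash
python3 -m creep '[{"dx":0,"dy":0,"dz":0.005,"ax":0,"ay":0,"az":0},{"dx":0,"dy":0,"dz":0.01,"ax":0,"ay":0,"az":0},{"dx":0,"dy":0,"dz":0.013,"ax":0,"ay":0,"az":0}]'
python3 -m creep '[{"dx":0,"dy":0,"dz":0,"ax":0,"ay":0,"az":0},{"dx":0,"dy":0,"dz":0,"ax":0,"ay":0,"az":0},{"dx":0,"dy":0,"dz":0,"ax":0,"ay":0,"az":0},{"dx":0,"dy":0,"dz":0,"ax":0,"ay":0,"az":0},{"dx":0,"dy":0,"dz":0,"ax":0,"ay":0,"az":0},{"dx":0,"dy":0,"dz":0,"ax":0,"ay":0,"az":0}]' 0
python3 -m creep '[{"dx":0,"dy":0,"dz":-0.1,"ax":0,"ay":0,"az":0},{"dx":0,"dy":0,"dz":-0.4,"ax":0,"ay":0,"az":0},{"dx":0.1,"dy":0,"dz":-0.7,"ax":0,"ay":0,"az":0},{"dx":0.4,"dy":0,"dz":-1,"ax":0,"ay":0,"az":0},{"dx":0.8,"dy":0,"dz":-1,"ax":0,"ay":0,"az":0},{"dx":1,"dy":0,"dz":-1,"ax":0,"ay":0,"az":0},{"dx":1,"dy":0,"dz":-1,"ax":0,"ay":0,"az":0},{"dx":1,"dy":0,"dz":-1,"ax":0,"ay":0,"az":0}]'
python3 - <<'E'
from h import *
f=frame('wrist','w6.png'); s=bot.observe()
for q in('tray_mid','tray_fin'):
  for r in bot.look_for('wrist',q)[:2]: P=w(f,r['at']); d=P-SM; print(q,r['conf'],P.round(3),proj(f,P).round(),d@ex,d@ey)
E
```

```text
time_s: 10.55
tool_pos: [0.541, -0.043, 0.0404]
tcp_rot: [0.001, -0.063, 0.998, -0.0]
contact_force: [-2.2, -0.2, 11.4]
width: 0.649
grasp_force: 34.3
time_s: 11.05
tool_pos: [0.5403, -0.0427, 0.0387]
tcp_rot: [-0.0, -0.063, 0.998, 0.0]
contact_force: [0.2, 0.8, -0.8]
width: 1.0
grasp_force: 0.0
time_s: 11.72
tool_pos: [0.4186, -0.0578, 0.1588]
tcp_rot: [-0.001, -0.062, 0.998, 0.0]
contact_force: [0.4, -0.5, 0.4]
width: 1.0
grasp_force: 0.0
tray_mid 0.97 [ 0.302 -0.231  0.03 ] [69. 23.] -0.3787675029569494 -0.15764406663278888
tray_mid 0.74 [ 0.513 -0.051  0.04 ] [279. 300.] -0.14690859332818773 -0.006022065557883152
tray_fin 0.96 [ 0.513 -0.053  0.042] [277. 301.] -0.14749155516877674 -0.007122950754973429
tray_fin 0.57 [ 0.299 -0.229  0.024] [77. 21.] -0.3813553621032102 -0.1554385431831841
```

View pics/w6.png

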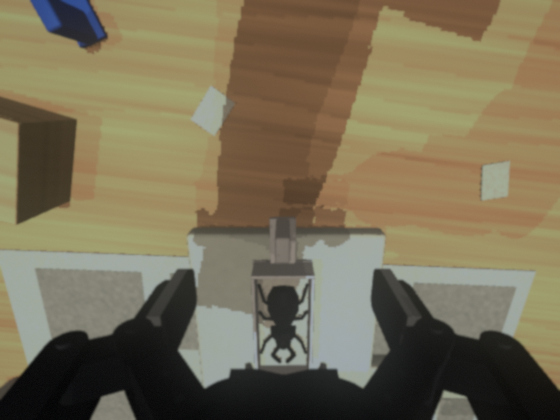

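Tray stands on the stage's front part, handle (284,240) to the front; plate front corners are (190,236) and (384,234). Working out the fin and refining the stage.

```bash
python3 - <<'E'
from h import *
f=frame('wrist')
g=f['img'][:,:,0].astype(float)
# plate corners: left/right plate sides at rows just below edge, front edge
for r in (246,256): 
    row=cv2.GaussianBlur(g,(0,0),1)[r]; d=np.gradient(row); print('row',r,'L',180+np.abs(d[180:206]).argmax(),'R',372+np.abs(d[372:396]).argmax())
for c in (215,240,330,360):
    d=np.gradient(cv2.GaussianBlur(g,(0,0),1)[:,c]); print('col',c,'edge',222+d[222:246].argmax())
def st(p,z): d=onz(f,p,z)-SM; return round(d@ex,4),round(d@ey,4)
for n,p,z in(('FR',(190,236),.022),('FL',(384,234),.022),('rimL',(252,276),.052),('rimR',(314,276),.052),('rim back',(283,262),.052),('fin back top',(283.5,218),.072),('fin front top',(283.5,229),.072)): print(n,st(p,z))
cv2.imwrite('pics/w6c.png',cv2.resize(f['img'][205:375,180:400],None,fx=3.5,fy=3.5,interpolation=cv2.INTER_CUBIC))
E
```

```text
row 246 L 189 R 384
row 256 L 202 R 383
col 215 edge 230
col 240 edge 229
col 330 edge 244
col 360 edge 230
FR (np.float64(-0.2009), np.float64(-0.09))
FL (np.float64(-0.203), np.float64(0.0923))
rimL (np.float64(-0.1761), np.float64(-0.0296))
rimR (np.float64(-0.1761), np.float64(0.0247))
rim back (np.float64(-0.1899), np.float64(-0.0024))
fin back top (np.float64(-0.2379), np.float64(-0.002))
fin front top (np.float64(-0.229), np.float64(-0.002))
```

View pics/w6c.png

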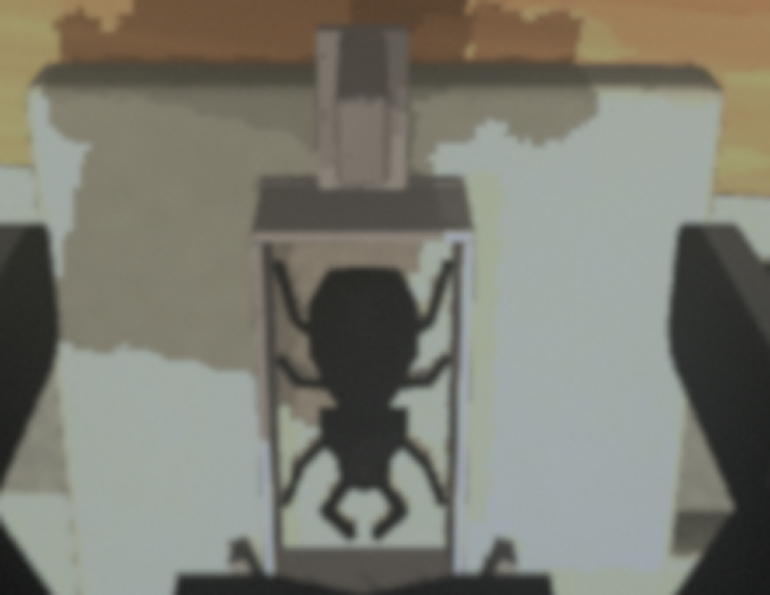

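```bash
python3 - <<'E'
from h import *
f=frame('wrist')
def c(p): return (180+p[0]/3.5,205+p[1]/3.5)
def st(p,z): d=onz(f,c(p),z)-SM; return round(d@ex,4),round(d@ey,4)
for n,p,z in(('FR',(32,92),.022),('FL',(720,92),.022),('railR',(240,550),.032),('railL',(505,550),.032),('rimL',(252,236),.052),('rimR',(472,236),.052),('fin front',(363,97),.072),('fin back',(363,187),.072),('tray far R',(275,570),.052),('tray far L',(455,570),.052)): print(n,st(p,z))
print(bot.observe()['tool_pos'])
E
```

```text
FR (np.float64(-0.2057), np.float64(-0.0902))
FL (np.float64(-0.2058), np.float64(0.0936))
railR (np.float64(-0.0601), np.float64(-0.0388))
railL (np.float64(-0.0602), np.float64(0.0412))
rimL (np.float64(-0.1797), np.float64(-0.0294))
rimR (np.float64(-0.1797), np.float64(0.0253))
fin front (np.float64(-0.2259), np.float64(-0.0018))
fin back (np.float64(-0.204), np.float64(-0.0018))
tray far R (np.float64(-0.0733), np.float64(-0.0264))
tray far L (np.float64(-0.0733), np.float64(0.0241))
[ 0.42273806 -0.0578038   0.15877978]
```

```bash
sed -i 's/SM=np.array(\[.658,-.027/SM=np.array([.658,-.0255/' h.py
python3 - <<'E'
from h import *
f=frame('top')
for p in((375,185),(437,178)):
    for z in (.18,.276):
        d=onz(f,(130+p[0]/2.66,100+p[1]/2.66),z)-SM; print('head front',z,d@ex,d@ey)
P=stage(-.218,-.0035,.029); print(P,delta(P,down(SY)))
E
```

```text
head front 0.18 -0.022470967341898747 0.03793959330144037
head front 0.276 -0.04309948910745116 0.03908575764695232
head front 0.18 -0.02374113103866198 -0.0511545490608914
head front 0.276 -0.044295783192813284 -0.04482688748695487
[ 0.44216803 -0.05636763  0.051     ] (array([-0.164, -0.009,  0.897]), array([-0.,  0.,  0.]))
```

```bash
python3 -m creep '[{"dx":-0.1,"dy":-0.009,"dz":0.2,"ax":0,"ay":0,"az":0},{"dx":-0.164,"dy":-0.009,"dz":0.4,"ax":0,"ay":0,"az":0},{"dx":-0.164,"dy":-0.009,"dz":0.6,"ax":0,"ay":0,"az":0},{"dx":-0.164,"dy":-0.009,"dz":0.75,"ax":0,"ay":0,"az":0},{"dx":-0.164,"dy":-0.009,"dz":0.85,"ax":0,"ay":0,"az":0},{"dx":-0.164,"dy":-0.009,"dz":0.897,"ax":0,"ay":0,"az":0},{"dx":-0.164,"dy":-0.009,"dz":0.897,"ax":0,"ay":0,"az":0}]'
python3 -m creep '[{"dx":0,"dy":0,"dz":0,"ax":0,"ay":0,"az":0},{"dx":0,"dy":0,"dz":0,"ax":0,"ay":0,"az":0},{"dx":0,"dy":0,"dz":0,"ax":0,"ay":0,"az":0},{"dx":0,"dy":0,"dz":0,"ax":0,"ay":0,"az":0},{"dx":0,"dy":0,"dz":0,"ax":0,"ay":0,"az":0},{"dx":0,"dy":0,"dz":0,"ax":0,"ay":0,"az":0},{"dx":0,"dy":0,"dz":0,"ax":0,"ay":0,"az":0},{"dx":0,"dy":0,"dz":0,"ax":0,"ay":0,"az":0},{"dx":0,"dy":0,"dz":0,"ax":0,"ay":0,"az":0},{"dx":0,"dy":0,"dz":0,"ax":0,"ay":0,"az":0},{"dx":0,"dy":0,"dz":0,"ax":0,"ay":0,"az":0}]' 1 20
python3 - <<'E'
from h import *
s=bot.observe(); d=s['tool_pos']-SM; print(d@ex,d@ey,s['width'],s['grasp_force'])
E
```

```text
time_s: 12.6
tool_pos: [0.4404, -0.0562, 0.0497]
tcp_rot: [-0.001, -0.063, 0.998, 0.0]
contact_force: [0.5, -0.1, -0.3]
width: 1.0
grasp_force: 0.0
time_s: 13.52
tool_pos: [0.4412, -0.0564, 0.0516]
tcp_rot: [0.0, -0.063, 0.998, 0.0]
contact_force: [-0.8, 0.5, 6.4]
width: 0.137
grasp_force: 26.2
-0.21900446808999482 -0.0033567193470647534 0.13708443783661148 26.190246641635895
```

```bash
python3 -m creep '[{"dx":-0.06,"dy":0.01,"dz":-0.004,"ax":0,"ay":0,"az":0},{"dx":-0.14,"dy":0.028,"dz":-0.004,"ax":0,"ay":0,"az":0},{"dx":-0.22,"dy":0.028,"dz":-0.004,"ax":0,"ay":0,"az":0},{"dx":-0.3,"dy":0.028,"dz":-0.004,"ax":0,"ay":0,"az":0},{"dx":-0.38,"dy":0.028,"dz":-0.004,"ax":0,"ay":0,"az":0},{"dx":-0.46,"dy":0.028,"dz":-0.004,"ax":0,"ay":0,"az":0},{"dx":-0.5,"dy":0.028,"dz":-0.004,"ax":0,"ay":0,"az":0}]'
python3 -m creep '[{"dx":-0.06,"dy":0,"dz":0,"ax":0,"ay":0,"az":0},{"dx":-0.12,"dy":0,"dz":0,"ax":0,"ay":0,"az":0},{"dx":-0.18,"dy":0,"dz":0,"ax":0,"ay":0,"az":0},{"dx":-0.24,"dy":0,"dz":0,"ax":0,"ay":0,"az":0},{"dx":-0.3,"dy":0,"dz":0,"ax":0,"ay":0,"az":0},{"dx":-0.35,"dy":0,"dz":0,"ax":0,"ay":0,"az":0},{"dx":-0.4,"dy":0,"dz":0,"ax":0,"ay":0,"az":0},{"dx":-0.4,"dy":0,"dz":0,"ax":0,"ay":0,"az":0}]'
python3 - <<'E'
from h import *
s=bot.observe(); d=s['tool_pos']-SM; print(d@ex,d@ey,s['width'],s['grasp_force'],s['contact_force']@ex,s['contact_force']@ey)
E
```

```text
time_s: 14.1
tool_pos: [0.4983, -0.0456, 0.0515]
tcp_rot: [-0.002, -0.063, 0.998, -0.0]
contact_force: [-0.8, 0.4, -0.5]
width: 0.139
grasp_force: 25.5
time_s: 14.77
tool_pos: [0.5479, -0.0395, 0.0514]
tcp_rot: [-0.0, -0.063, 0.998, -0.0]
contact_force: [-0.1, -0.7, 0.5]
width: 0.138
grasp_force: 25.5
-0.11101734408922861 -5.015455787162929e-05 0.13778939302582915 25.541947782039642 -0.17264788771726838 -0.6476772270563014
```

```bash
python3 -m creep '[{"dx":-0.02,"dy":0,"dz":0,"ax":0,"ay":0,"az":0},{"dx":-0.04,"dy":0,"dz":0,"ax":0,"ay":0,"az":0},{"dx":-0.06,"dy":0,"dz":0,"ax":0,"ay":0,"az":0},{"dx":-0.08,"dy":0,"dz":0,"ax":0,"ay":0,"az":0},{"dx":-0.08,"dy":0,"dz":0,"ax":0,"ay":0,"az":0}]'
python3 -m creep '[{"dx":-0.01,"dy":0,"dz":0,"ax":0,"ay":0,"az":0},{"dx":-0.02,"dy":0,"dz":0,"ax":0,"ay":0,"az":0},{"dx":-0.02,"dy":0,"dz":0,"ax":0,"ay":0,"az":0}]'
python3 -m creep '[{"dx":-0.01,"dy":0,"dz":0,"ax":0,"ay":0,"az":0},{"dx":-0.02,"dy":0,"dz":0,"ax":0,"ay":0,"az":0},{"dx":-0.02,"dy":0,"dz":0,"ax":0,"ay":0,"az":0}]'
```

```text
time_s: 15.18
tool_pos: [0.5569, -0.0383, 0.0514]
tcp_rot: [-0.0, -0.063, 0.998, 0.0]
contact_force: [-0.1, 0.2, -0.4]
width: 0.134
grasp_force: 25.6
time_s: 15.43
tool_pos: [0.5578, -0.0382, 0.0515]
tcp_rot: [-0.002, -0.063, 0.998, -0.0]
contact_force: [-3.1, -0.1, 4.4]
width: 0.137
grasp_force: 26.2
time_s: 15.68
tool_pos: [0.5625, -0.0376, 0.0514]
tcp_rot: [0.0, -0.063, 0.998, 0.0]
contact_force: [0.4, 0.7, -1.5]
width: 0.135
grasp_force: 25.4
```

```bash
for k in 1; do
python3 -m creep '[{"dx":-0.01,"dy":0,"dz":0,"ax":0,"ay":0,"az":0},{"dx":-0.015,"dy":0,"dz":0,"ax":0,"ay":0,"az":0},{"dx":-0.015,"dy":0,"dz":0,"ax":0,"ay":0,"az":0}]'
python3 -m creep '[{"dx":-0.01,"dy":0,"dz":0,"ax":0,"ay":0,"az":0},{"dx":-0.015,"dy":0,"dz":0,"ax":0,"ay":0,"az":0},{"dx":-0.015,"dy":0,"dz":0,"ax":0,"ay":0,"az":0}]'
done
```

```text
time_s: 15.93
tool_pos: [0.5644, -0.0374, 0.0514]
tcp_rot: [0.0, -0.063, 0.998, 0.0]
contact_force: [-0.3, 0.5, -1.5]
width: 0.138
grasp_force: 25.4
time_s: 16.18
tool_pos: [0.5649, -0.0372, 0.0514]
tcp_rot: [-0.001, -0.063, 0.998, 0.0]
contact_force: [-1.9, -0.4, -0.6]
width: 0.137
grasp_force: 25.5
```

```bash
python3 -m creep '[{"dx":-0.01,"dy":0,"dz":0,"ax":0,"ay":0,"az":0},{"dx":-0.015,"dy":0,"dz":0,"ax":0,"ay":0,"az":0},{"dx":-0.015,"dy":0,"dz":0,"ax":0,"ay":0,"az":0}]'
python3 -m creep '[{"dx":-0.01,"dy":0,"dz":0,"ax":0,"ay":0,"az":0},{"dx":-0.015,"dy":0,"dz":0,"ax":0,"ay":0,"az":0},{"dx":-0.015,"dy":0,"dz":0,"ax":0,"ay":0,"az":0}]'
python3 - <<'E'
from h import *
s=bot.observe(); d=s['tool_pos']-SM; print(d@ex,d@ey,s['contact_force']@ex,s['contact_force']@ey)
f=frame('wrist','w7.png')
f=frame('scene')
for r in bot.look_for('scene','tray_mid')[:3]: d=w(f,r['at'])-SM; print(r['conf'],d@ex,d@ey,d[2])
E
```

```text
time_s: 16.43
tool_pos: [0.5649, -0.0372, 0.0514]
tcp_rot: [-0.002, -0.063, 0.998, -0.0]
contact_force: [-6.8, -0.6, 4.1]
width: 0.137
grasp_force: 26.2
time_s: 16.68
tool_pos: [0.5649, -0.0372, 0.0513]
tcp_rot: [-0.004, -0.063, 0.998, -0.0]
contact_force: [-10.4, -1.6, 6.9]
width: 0.138
grasp_force: 26.7
-0.09382464915051879 0.0001007606557306908 -10.511926116614685 -0.25496830806175724
0.93 0.027493768460187896 0.0034964012754965515 0.015283762247877218
0.54 -0.4473155994699795 -0.18294898017014433 -0.002074920402152604
```

Tray meets the back stop (10 N, no further motion). Unload, open, back off, rise.

```bash
python3 -m creep '[{"dx":0.01,"dy":0,"dz":0,"ax":0,"ay":0,"az":0},{"dx":0.022,"dy":0,"dz":0,"ax":0,"ay":0,"az":0},{"dx":0.022,"dy":0,"dz":0,"ax":0,"ay":0,"az":0}]'
python3 -m creep '[{"dx":0,"dy":0,"dz":0,"ax":0,"ay":0,"az":0},{"dx":0,"dy":0,"dz":0,"ax":0,"ay":0,"az":0},{"dx":0,"dy":0,"dz":0,"ax":0,"ay":0,"az":0},{"dx":0,"dy":0,"dz":0,"ax":0,"ay":0,"az":0},{"dx":0,"dy":0,"dz":0,"ax":0,"ay":0,"az":0},{"dx":0,"dy":0,"dz":0,"ax":0,"ay":0,"az":0},{"dx":0,"dy":0,"dz":0,"ax":0,"ay":0,"az":0},{"dx":0,"dy":0,"dz":0,"ax":0,"ay":0,"az":0}]' 0
python3 -m creep '[{"dx":0.15,"dy":0,"dz":0,"ax":0,"ay":0,"az":0},{"dx":0.4,"dy":0,"dz":0,"ax":0,"ay":0,"az":0},{"dx":0.7,"dy":0,"dz":-0.1,"ax":0,"ay":0,"az":0},{"dx":0.9,"dy":0,"dz":-0.4,"ax":0,"ay":0,"az":0},{"dx":1,"dy":0,"dz":-0.8,"ax":0,"ay":0,"az":0},{"dx":1,"dy":-0.2,"dz":-1,"ax":0,"ay":0,"az":0},{"dx":1,"dy":-0.2,"dz":-1,"ax":0,"ay":0,"az":0}]'
python3 - <<'E'
from h import *
f=frame('wrist','w8.png'); s=bot.observe(); print(s['tool_pos'],s['joints'])
for q in('tray_mid','tray_fin'):
  for r in bot.look_for('wrist',q)[:2]: P=w(f,r['at']); d=P-SM; print(q,r['conf'],proj(f,P).round(),d@ex,d@ey)
E
```

```text
time_s: 17.08
tool_pos: [0.5649, -0.0372, 0.0514]
tcp_rot: [-0.001, -0.063, 0.998, 0.0]
contact_force: [-5.0, -0.3, 2.0]
width: 0.138
grasp_force: 25.8
time_s: 17.75
tool_pos: [0.5665, -0.0371, 0.0516]
tcp_rot: [0.0, -0.063, 0.998, -0.0]
contact_force: [0.6, 0.6, 0.8]
width: 0.999
grasp_force: 0.0
time_s: 18.33
tool_pos: [0.4541, -0.0788, 0.1781]
tcp_rot: [0.006, -0.062, 0.998, -0.002]
contact_force: [1.8, -0.1, -0.4]
width: 0.995
grasp_force: 0.0
[ 0.45332866 -0.07763243  0.17557669] [-1.69338247e-01  1.87240230e-01 -4.26317346e-01  9.47886126e-01
 -3.99773702e-04 -2.93140198e-01]
tray_mid 0.76 [305. 336.] -0.05336915136225168 -0.00604009837679503
tray_mid 0.39 [120.   5.] -0.36725280632307494 -0.16619830466529023
tray_fin 0.9 [304. 333.] -0.05819737182874342 -0.007026368515839592
tray_fin 0.68 [305. 267.] -0.12850166762216603 -0.00708996611101635
```

View pics/w8.png

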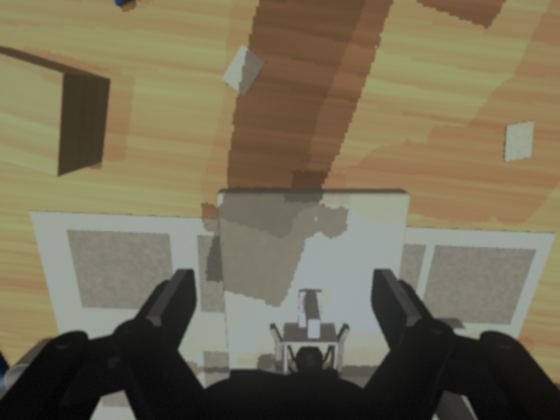

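The tray sits between the rails at (310,345) with the handle to the front at (311,310). Now the rod: rise, move to its side and turn 90°.

```bash
python3 -m creep '[{"dx":0,"dy":-0.1,"dz":-0.3,"ax":0,"ay":0,"az":-0.1},{"dx":0,"dy":-0.2,"dz":-0.6,"ax":0,"ay":0,"az":-0.2},{"dx":0,"dy":-0.4,"dz":-0.9,"ax":0,"ay":0,"az":-0.3},{"dx":0,"dy":-0.6,"dz":-1,"ax":0,"ay":0,"az":-0.4},{"dx":0,"dy":-0.8,"dz":-1,"ax":0,"ay":0,"az":-0.5},{"dx":0,"dy":-1,"dz":-1,"ax":0,"ay":0,"az":-0.6},{"dx":0,"dy":-1,"dz":-1,"ax":0,"ay":0,"az":-0.7},{"dx":0,"dy":-1,"dz":-1,"ax":0,"ay":0,"az":-0.75},{"dx":0,"dy":-1,"dz":-1,"ax":0,"ay":0,"az":-0.75}]'
python3 -m creep '[{"dx":0,"dy":0,"dz":-0.1,"ax":0,"ay":0,"az":-0.1},{"dx":0,"dy":0,"dz":-0.3,"ax":0,"ay":0,"az":-0.2},{"dx":0,"dy":0,"dz":-0.6,"ax":0,"ay":0,"az":-0.3},{"dx":0,"dy":0,"dz":-0.7,"ax":0,"ay":0,"az":-0.4},{"dx":0,"dy":0,"dz":-0.7,"ax":0,"ay":0,"az":-0.5},{"dx":0,"dy":0,"dz":-0.7,"ax":0,"ay":0,"az":-0.6},{"dx":0,"dy":0,"dz":-0.7,"ax":0,"ay":0,"az":-0.7},{"dx":0,"dy":0,"dz":-0.7,"ax":0,"ay":0,"az":-0.75},{"dx":0,"dy":0,"dz":-0.7,"ax":0,"ay":0,"az":-0.75}]'
python3 - <<'E'
from h import *
f=frame('wrist','w9.png'); s=bot.observe(); print(s['tool_pos'],s['joints'],f['position'])
for r in bot.look_for('wrist','rod_knob')[:2]: P=w(f,r['at']); d=P-SM; print(r['conf'],P,proj(f,P).round(),d@ex,d@ey)
M=np.column_stack([-ey,ex,[0,0,-1]]); print(np.linalg.det(M)); print(delta([.676,-.167,.37],M))
E
```

```text
time_s: 19.23
tool_pos: [0.4648, -0.1947, 0.2893]
tcp_rot: [-0.001, -0.44, 0.898, 0.002]
contact_force: [-0.0, -0.7, -0.4]
width: 1.0
grasp_force: 0.0
time_s: 19.98
tool_pos: [0.4653, -0.1943, 0.3742]
tcp_rot: [0.0, 0.75, -0.661, -0.001]
contact_force: [0.9, 0.4, -0.5]
width: 0.998
grasp_force: 0.0
[ 0.46532543 -0.19434747  0.37428103] [-3.95705202e-01  2.05634647e-01  1.21943443e-01  1.48977787e+00
  1.12962909e-04 -2.09099283e+00] [ 0.47741493 -0.27762914  0.5026155 ]
0.8 [ 0.66611152 -0.16176399  0.24803866] [ 52. 213.] -0.009076655206920038 -0.1362031023870531
-1.0000000000000002Traceback (most recent call last):
  File "<stdin>", line 4, in <module>
  File "h.py", line 24, in delta
    a=None if Rm is None else (T.inv()*R.from_matrix(Rm)).as_rotvec()/np.radians(60)
                                       ~~~~~~~~~~~~~^^^^
  File "scipy/spatial/transform/_rotation.pyx", line 1143, in scipy.spatial.transform._rotation.Rotation.from_matrix
ValueError: Non-positive determinant (left-handed or null coordinate frame) in rotation matrix 0: [[ 0.12566687  0.9920725   0.        ]
 [-0.9920725   0.12566687  0.        ]
 [-0.          0.         -1.        ]].
```

```bash
python3 -m creep '[{"dx":0,"dy":-0.2,"dz":0,"ax":0,"ay":0,"az":0},{"dx":0,"dy":-0.5,"dz":0,"ax":0,"ay":0,"az":0},{"dx":0,"dy":-0.8,"dz":0,"ax":0,"ay":0,"az":0},{"dx":0,"dy":-1,"dz":0,"ax":0,"ay":0,"az":0},{"dx":0,"dy":-1,"dz":0,"ax":0,"ay":0,"az":0},{"dx":0,"dy":-1,"dz":0,"ax":0,"ay":0,"az":0}]'
python3 -m creep '[{"dx":0,"dy":-0.2,"dz":0,"ax":0,"ay":0,"az":0},{"dx":0,"dy":-0.4,"dz":0,"ax":0,"ay":0,"az":0},{"dx":0,"dy":-0.6,"dz":0,"ax":0,"ay":0,"az":0},{"dx":0,"dy":-0.7,"dz":0,"ax":0,"ay":0,"az":0},{"dx":0,"dy":-0.7,"dz":0,"ax":0,"ay":0,"az":0},{"dx":0,"dy":-0.7,"dz":0,"ax":0,"ay":0,"az":0}]'
python3 - <<'E'
from h import *
f=frame('wrist','w10.png'); s=bot.observe(); print(s['tool_pos'],s['joints'],f['position'])
for r in bot.look_for('wrist','rod_knob')[:2]: P=w(f,r['at']); d=P-SM; print(r['conf'],P,proj(f,P).round(),d@ex,d@ey)
for o in bot.outline_of('wrist','rod_knob')[:2]:
    m=o['pixels']; r,c=np.nonzero(m); print(o['conf'],m.sum(),r.min(),r.max(),c.min(),c.max())
    for i in range(r.min(),r.max()+1,6): cc=np.nonzero(m[i])[0]; print(i,cc.min(),cc.max(),len(cc))
M=np.column_stack([-ey,-ex,[0,0,-1]]); print(delta([.676,-.167,.37],M))
E
```

```text
time_s: 20.58
tool_pos: [0.5853, -0.1794, 0.3737]
tcp_rot: [0.001, 0.75, -0.661, -0.001]
contact_force: [0.2, -0.9, 0.4]
width: 0.997
grasp_force: 0.0
time_s: 21.08
tool_pos: [0.6671, -0.1696, 0.3753]
tcp_rot: [0.0, 0.75, -0.662, -0.001]
contact_force: [-0.3, -0.5, 0.6]
width: 1.0
grasp_force: 0.0
[ 0.66661562 -0.16968767  0.37587311] [-2.49110610e-01  5.87277226e-01  7.24463501e-01  1.70894304e+00
 -3.29410779e-04 -1.94478471e+00] [ 0.67893467 -0.2527988   0.50383504]
0.69 [ 0.67154738 -0.15942864  0.25247383] [278. 217.] -0.0033904068657820367 -0.1345693743312977
0.67 1949 183 295 256 286
183 263 279 17
189 258 286 29
195 256 286 31
201 257 286 30
207 257 286 30
213 258 285 28
219 258 285 28
225 262 282 21
231 267 277 11
237 267 277 11
243 268 278 11
249 268 278 11
255 268 277 10
261 268 277 10
267 269 277 9
273 268 277 10
279 267 278 12
285 267 278 12
291 268 278 11
(array([-0.013, -0.082,  0.055]), array([-0.   , -0.   , -0.001]))
```

```bash
python3 - <<'E'
from h import *
f=frame('wrist'); s=bot.observe(); T=rot(s['tcp_rot'])
for n,p,z in(('rod a',(272,240),.25),('rod b',(272.5,262),.25),('knob inner top',(271.8,226),.258),('knob mid',(271.5,205),.258),('outer end low',(271,184),.232),('outer end top',(271,189),.258),('L',(257,205),.258),('R',(286.5,205),.258)):
    P=onz(f,p,z); d=P-SM; print(n,P.round(4),'stage',round(d@ex,4),round(d@ey,4),'tool',T.inv().apply(P-s['tool_pos']).round(4))
print(f['img'][160:230:4,271].mean(1))
E
```

```text
rod a [ 0.6739 -0.1355  0.25  ] stage 0.002 -0.1111 tool [-0.0331 -0.0115  0.1267]
rod b [ 0.6709 -0.1133  0.25  ] stage 0.0018 -0.0887 tool [-0.0555 -0.0113  0.1267]
knob inner top [ 0.6757 -0.1524  0.258 ] stage 0.0016 -0.1281 tool [-0.0162 -0.0112  0.1187]
knob mid [ 0.6781 -0.1713  0.258 ] stage 0.0016 -0.1472 tool [ 0.003  -0.0112  0.1187]
outer end low [ 0.6808 -0.1827  0.232 ] stage 0.0029 -0.1589 tool [ 0.0146 -0.0125  0.1447]
outer end top [ 0.6801 -0.1852  0.258 ] stage 0.0019 -0.1612 tool [ 0.0169 -0.0114  0.1187]
L [ 0.6903 -0.1698  0.258 ] stage 0.0139 -0.1472 tool [ 0.0029 -0.0235  0.1187]
R [ 0.6655 -0.1729  0.258 ] stage -0.0111 -0.1472 tool [0.003  0.0015 0.1187]
[116.         120.66666667  87.          89.33333333  89.
 121.33333333  41.33333333  41.          42.66666667  42.
  42.66666667  42.66666667  42.33333333  41.          42.
  42.33333333  42.33333333  87.33333333]
```

```bash
python3 -m creep '[{"dx":0,"dy":-0.096,"dz":0.15,"ax":0,"ay":0,"az":0},{"dx":0,"dy":-0.096,"dz":0.35,"ax":0,"ay":0,"az":0},{"dx":0,"dy":-0.096,"dz":0.55,"ax":0,"ay":0,"az":0},{"dx":0,"dy":-0.096,"dz":0.75,"ax":0,"ay":0,"az":0},{"dx":0,"dy":-0.096,"dz":0.9,"ax":0,"ay":0,"az":0},{"dx":0,"dy":-0.096,"dz":1,"ax":0,"ay":0,"az":0},{"dx":0,"dy":-0.096,"dz":1,"ax":0,"ay":0,"az":0}]'
python3 -m creep '[{"dx":0,"dy":0,"dz":0.05,"ax":0,"ay":0,"az":0},{"dx":0,"dy":0,"dz":0.1,"ax":0,"ay":0,"az":0},{"dx":0,"dy":0,"dz":0.1,"ax":0,"ay":0,"az":0},{"dx":0,"dy":0,"dz":0.1,"ax":0,"ay":0,"az":0}]'
python3 -m creep '[{"dx":0,"dy":0,"dz":0,"ax":0,"ay":0,"az":0},{"dx":0,"dy":0,"dz":0,"ax":0,"ay":0,"az":0},{"dx":0,"dy":0,"dz":0,"ax":0,"ay":0,"az":0},{"dx":0,"dy":0,"dz":0,"ax":0,"ay":0,"az":0},{"dx":0,"dy":0,"dz":0,"ax":0,"ay":0,"az":0},{"dx":0,"dy":0,"dz":0,"ax":0,"ay":0,"az":0},{"dx":0,"dy":0,"dz":0,"ax":0,"ay":0,"az":0},{"dx":0,"dy":0,"dz":0,"ax":0,"ay":0,"az":0},{"dx":0,"dy":0,"dz":0,"ax":0,"ay":0,"az":0},{"dx":0,"dy":0,"dz":0,"ax":0,"ay":0,"az":0}]' 1 30
python3 - <<'E'
from h import *
s=bot.observe(); d=s['tool_pos']-SM; print(d@ex,d@ey,d[2]+.022,s['contact_force']@ey)
E
```

```text
time_s: 21.87
tool_pos: [0.6766, -0.1678, 0.2529]
tcp_rot: [0.001, 0.75, -0.662, -0.003]
contact_force: [-0.6, -0.4, 0.0]
width: 0.996
grasp_force: 0.0
time_s: 22.2
tool_pos: [0.6794, -0.1681, 0.2442]
tcp_rot: [-0.0, 0.75, -0.661, 0.0]
contact_force: [-0.8, 0.2, 0.8]
width: 1.0
grasp_force: 0.0
time_s: 23.03
tool_pos: [0.677, -0.1683, 0.2442]
tcp_rot: [0.002, 0.75, -0.662, -0.001]
contact_force: [-5.9, -0.5, 2.7]
width: 0.301
grasp_force: 32.8
0.0009385708589652781 -0.1440796741057991 0.2441549876496489 0.20414931845574272
```

```bash
python3 -m creep '[{"dx":-0.015,"dy":0,"dz":0,"ax":0,"ay":0,"az":0},{"dx":-0.03,"dy":0,"dz":0,"ax":0,"ay":0,"az":0},{"dx":-0.045,"dy":0,"dz":0,"ax":0,"ay":0,"az":0},{"dx":-0.06,"dy":0,"dz":0,"ax":0,"ay":0,"az":0},{"dx":-0.075,"dy":0,"dz":0,"ax":0,"ay":0,"az":0},{"dx":-0.09,"dy":0,"dz":0,"ax":0,"ay":0,"az":0},{"dx":-0.1,"dy":0,"dz":0,"ax":0,"ay":0,"az":0},{"dx":-0.11,"dy":0,"dz":0,"ax":0,"ay":0,"az":0},{"dx":-0.118,"dy":0,"dz":0,"ax":0,"ay":0,"az":0},{"dx":-0.118,"dy":0,"dz":0,"ax":0,"ay":0,"az":0},{"dx":-0.118,"dy":0,"dz":0,"ax":0,"ay":0,"az":0}]'
python3 - <<'E'
from h import *
s=bot.observe(); d=s['tool_pos']-SM; print(d@ex,d@ey,d[2]+.022,s['contact_force']@ey)
E
```

```text
time_s: 23.95
tool_pos: [0.6753, -0.1538, 0.2442]
tcp_rot: [0.001, 0.75, -0.661, -0.001]
contact_force: [-6.0, 0.9, 5.0]
width: 0.297
grasp_force: 32.8
0.000992302368168893 -0.12947504671082913 0.24415377815293882 1.630106206697353
```

```bash
python3 -m creep '[{"dx":0,"dy":0,"dz":0,"ax":0,"ay":0,"az":0},{"dx":0,"dy":0,"dz":0,"ax":0,"ay":0,"az":0},{"dx":0,"dy":0,"dz":0,"ax":0,"ay":0,"az":0},{"dx":0,"dy":0,"dz":0,"ax":0,"ay":0,"az":0},{"dx":0,"dy":0,"dz":0,"ax":0,"ay":0,"az":0},{"dx":0,"dy":0,"dz":0,"ax":0,"ay":0,"az":0},{"dx":0,"dy":0,"dz":0,"ax":0,"ay":0,"az":0}]' 0
python3 -m creep '[{"dx":0,"dy":0,"dz":-0.1,"ax":0,"ay":0,"az":0},{"dx":0,"dy":0,"dz":-0.4,"ax":0,"ay":0,"az":0},{"dx":0,"dy":0,"dz":-0.7,"ax":0,"ay":0,"az":0},{"dx":0.1,"dy":0.1,"dz":-1,"ax":0,"ay":0,"az":0},{"dx":0.1,"dy":0.1,"dz":-1,"ax":0,"ay":0,"az":0},{"dx":0.1,"dy":0.1,"dz":-1,"ax":0,"ay":0,"az":0},{"dx":0.1,"dy":0.1,"dz":-1,"ax":0,"ay":0,"az":0}]'
python3 - <<'E'
from h import *
f=frame('wrist','w11.png'); s=bot.observe(); print(s['tool_pos'])
for o in bot.outline_of('wrist','rod_knob')[:1]:
    m=o['pixels']; r,c=np.nonzero(m); wd=m.sum(1); big=np.nonzero(wd>18)[0]; cc=np.nonzero(m[big].any(0))[0].mean()
    print(o['conf'],big.min(),big.max(),cc)
    for row,z in((big.max(),.258),(big.min(),.258),(big.min(),.232)): d=onz(f,(cc,row),z)-SM; print(z,d@ex,d@ey)
f=frame('scene','s2.png')
for q in('tray_mid','tray_fin','rod_knob'):
  for r in bot.look_for('scene',q)[:2]: d=w(f,r['at'])-SM; print(q,r['conf'],d@ex,d@ey,d[2])
E
```

```text
time_s: 24.53
tool_pos: [0.6776, -0.1539, 0.2435]
tcp_rot: [-0.0, 0.75, -0.661, -0.0]
contact_force: [0.4, -1.1, -0.9]
width: 0.999
grasp_force: 0.0
time_s: 25.12
tool_pos: [0.6673, -0.1675, 0.3635]
tcp_rot: [-0.0, 0.75, -0.661, 0.0]
contact_force: [0.2, -0.0, -0.2]
width: 1.0
grasp_force: 0.0
[ 0.66692753 -0.16723788  0.3624013 ]
0.97 200 244 272.0
0.258 0.002253422342101912 -0.11498355637725431
0.258 0.0017858327597396564 -0.15352520325989924
0.232 0.002827939414651081 -0.1454674159999439
tray_mid 0.93 -0.45496062047950375 -0.18754028944401932 -0.0032468986082467635
tray_mid 0.7 0.024591681193255263 -0.0006113893726315965 0.016202427304498966
tray_fin 0.69 -0.45454656028314766 -0.19357177845429616 -0.0019781612545348506
tray_fin 0.56 0.026445637474397054 0.005838171434960792 0.015771136802884132
rod_knob 0.5 0.004679136346544693 -0.11734333276215124 0.23471696675264145
```

```bash
python3 -c "
from cell import bot
print(bot.close_job())"
```

```text
the job is handed in; nothing more can be done
None
```

I handed the job in without a pass/fail result: by force and position readings, the beetle tray is in between the rails against the back stop with its handle to the front, the rod is pushed in about 14.6 mm to its middle click, and the arm is clear of everything.

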